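# Make up a melt charge from the slug chute

## Task

Make up the melt charge in the pan: free the chute's gate by pressing its lock knob down and turning it clockwise until it pops up in the other notch, then hold the pan by its handle under the chute, rim pushed against the paddle, until every slug has slid into it, and afterwards lock the gate again the same way back. Every sprue button lying on the bench belongs in the pan too, whenever it suits, and at the end the pan stands level on the middle of the scale's platter with all the metal in it. Leave the other things on the bench alone.

Things in the scene. Friction and masses are not known exactly. Their poses are not given: they have to be found in the camera images.
- dispenser: Fixed slug dispenser: open stainless trough sloping 30 deg down to the robot, grey stand (from x 0.065 back), lift gate and hanging paddle at its mouth, grey lock box with black knob beside it. Origin on the bench under the trough's lower edge; x level, up-chute; z up. Trough x 0 to 0.205. Lock box x -0.05 to 0.01, y -0.106 to -0.05, z 0.160 to 0.202; gate guides at x 0, y +-25 mm, up to z 0.238
- chute_lip (a point): Middle of the slippery trough's lower edge, 160 mm above the bench, trough 36 mm wide inside; axes as the dispenser's. Freed slugs shoot out to -x and fall 20 to 80 mm in front of the lip: a pan held with its middle 45 mm in front (x -0.045) and its rim 25 to 45 mm below the lip catches them
- gate_paddle (a joint): Paddle angle (rad): 0 hanging, gate shut; 0.6 at its stop, gate 34 mm up; slugs pass from about 0.45. A plate 60 mm wide, near face at the lip's x, hanging from a shaft 9 mm below the lip to 73 mm below it. Pushing it to dispenser +x (24 mm at 35 mm under the shaft for the full swing) lifts the gate; a spring of 2 to 4 N returns it. While locked it stops by 0.1
- lock_knob (a joint): Turn of the lock knob (rad), clockwise from above: 0 locked (grip bar along the dispenser's x; 0.08 of play), 1.2 free (at its stop). It turns only while pressed down at least 4.5 mm; let go at either end it pops up into a notch and stays; let go in between it stays down
- knob_stem (a joint): How far the knob is pressed down (m): 0 up, 0.006 fully down; spring about 4.5 N at the start, 10 N fully down
- knob_grip (a point): Point on the knob's axis at which to pinch its grip bar: 13 mm below the bar's top and 23 mm above the knob's round flange. The bar is 46 mm long (point x), 14 mm wide (point y), 36 mm high, black; flange 48 mm across. Up, this point lies 40 mm above the top of the lock box. The axes turn with the knob
- pan: Round steel pan, 130 mm across the rim, 116 mm across the foot, 60 mm high, wall and floor 3 mm, with a flat dark bar handle. Origin at the centre of its underside, z up through the mouth. The handle sticks out along -x from 63 to 163 mm from the axis, 16 mm wide (y), 12 mm thick, its middle 53 mm above the underside. About 0.26 kg
- platter (a point): Middle of the top of the square steel platter (146 mm) of a fixed white bench scale, 45 mm above the bench; z up, x away from the display that faces the robot; the housing reaches from x -0.131 to 0.075 and y +-0.085, 34 mm high
- slug1: Aluminium slug sawn from round bar, 26 mm across and 22 mm high, 32 g; origin at its centre, z along its axis. Starts lying flat in the trough behind the gate, one behind the other
- slug2: another such slug
- slug3: another such slug
- slug4: another such slug
- slug5: another such slug
- sprue1: Cast aluminium sprue button standing loose on the bench: a round cup 32 mm across and 16 mm high with a stub 18 mm across above it, 40 mm high in all, about 45 g; origin on its axis 18 mm above its foot, z along the axis towards the stub
- sprue2: another such sprue button
- sprue3: another such sprue button
- sprue4: another such sprue button
- punch_box: Bystander, to be left alone: open blue box of steel letter punches, 75 x 115 mm, 63 mm high; origin at the centre of its underside
- box_lid: Bystander, to be left alone: blue plastic box, 75 x 115 x 34 mm; origin at the centre of its underside
- hammer: Bystander, to be left alone: hammer lying flat, 260 mm long; origin at the centre of its underside
- strips: Bystander, to be left alone: stack of metal strips, 170 mm long, 30 mm wide, 18 mm high; origin at the centre of its underside
- tin: Bystander, to be left alone: small paper-labelled tin, 48 mm across, 40 mm high, smooth lid; origin at the centre of its underside
- spectacles: Bystander, to be left alone: folded-out black spectacles lying on the bench; origin at the centre of its underside
- brush_jar: Bystander, to be left alone: white ceramic jar, 76 mm across, 100 mm high, with brushes; origin at the centre of its underside
Things that resemble listed ones, but are neither listed nor needed, are in the scene too. Leave any pink look-alike of the sprue2 alone.

How it is judged (in metres and radians):
On the way, in this order (a step that is already met when the one before it is completed fails the run):
1. the lock knob has been pressed and turned to free, and has popped up there (value of joint lock_knob above 1.05 rad and value of joint knob_stem below 0.003 m), for 0.2 s.
2. the pan, held in the gripper, pushes the paddle back and has caught a slug from the open gate (value of joint gate_paddle above 0.4 rad and contact force between the fingers and pan above 1 N and ((horizontal distance between slug1 and pan below 0.058 m and z of slug1 in the frame of pan between 0.006 and 0.07 m) or (horizontal distance between slug2 and pan below 0.058 m and z of slug2 in the frame of pan between 0.006 and 0.07 m) or (horizontal distance between slug3 and pan below 0.058 m and z of slug3 in the frame of pan between 0.006 and 0.07 m) or (horizontal distance between slug4 and pan below 0.058 m and z of slug4 in the frame of pan between 0.006 and 0.07 m) or (horizontal distance between slug5 and pan below 0.058 m and z of slug5 in the frame of pan between 0.006 and 0.07 m))), for 0.2 s.
3. the gate is down and the knob locked again (value of joint lock_knob below 0.12 rad and value of joint knob_stem below 0.003 m and value of joint gate_paddle below 0.08 rad), for 0.2 s.
At the end, for the whole second after the job is handed in: gate down, knob locked and up; every slug and sprue button at rest in the pan (within 58 mm of its axis, its middle no higher than 10 mm above the rim); pan level (0.06 rad), still, on the platter, its middle within 30 mm of the platter's; other things not moved over 3 cm (all of step 3 and horizontal distance between pan and platter below 0.03 m and z of pan in the frame of platter between -0.004 and 0.006 m and angle between pan's own z axis and vertical below 0.06 rad and linear speed of pan below 0.02 m/s and horizontal distance between each of slug1, slug2, slug3, slug4, slug5, sprue1, sprue2, sprue3, sprue4 and pan below 0.058 m and z of slug1 in the frame of pan between 0.006 and 0.07 m and z of slug2 in the frame of pan between 0.006 and 0.07 m and z of slug3 in the frame of pan between 0.006 and 0.07 m and z of slug4 in the frame of pan between 0.006 and 0.07 m and z of slug5 in the frame of pan between 0.006 and 0.07 m and z of sprue1 in the frame of pan between 0.006 and 0.07 m and z of sprue2 in the frame of pan between 0.006 and 0.07 m and z of sprue3 in the frame of pan between 0.006 and 0.07 m and z of sprue4 in the frame of pan between 0.006 and 0.07 m and linear speed of each of slug1, slug2, slug3, slug4, slug5, sprue1, sprue2, sprue3, sprue4 below 0.05 m/s); the robot touches nothing.
It fails at once if a bystander (punch box, blue box, hammer, strips, tin, spectacles, jar) is moved more than 3 cm (distance of any of punch_box, box_lid, hammer, strips, tin, spectacles, brush_jar from where it was at the start of the episode above 0.03 m).
Of slug5, sprue3, sprue4 only 1 to 3 are there at a start; the rules pass over those that are not, and their reading is None.
At some moment in a run one of sprue1, sprue2, sprue3, sprue4, pan may be knocked a few centimetres aside while the robot is not near it.
It also fails if it takes over 210 s, if anything falls off the work surface, if the arm or the gripper's body presses on something with over 40 N, if the wrist force passes 120 N, or if a joint passes its speed limit or range.

## Robot

A 6-joint arm with a two-finger parallel gripper is mounted at the origin on the work surface. World frame = base frame: x ahead of the robot, y to its left, z up, the work surface at z = 0. Lengths are in m, angles in degrees, forces in N, time in s.
With the tool pointing down it reaches from about 0.4 to 0.825 m from the base axis. Payload 7 kg.
Tool frame: the origin (TCP) lies midway between the tips of the shut fingers; the grasp point (between the pads) lies 19 mm behind it; z points along the fingers, y is the line along which they close (so a half turn about z gives the same grasp; the last joint's range is limited). The gripper opens to 88 mm and grips with 3 to 60 N. Pads are 19 mm wide; open, the fingers measure 130 mm over their backs; the gripper's body (78 mm by 193 mm) begins 47 mm behind the grasp point.
Start: joints at [-59.582, 20.546, 0.682, 0, -70.136, -16.507], TCP at [0.162, -0.655, 0.227] pointing down, gripper open.
Joint ranges: [-176.03, 176.03], [-82.01, 121.73], [-58.28, 71.71], [-173.87, 95.51], [-174.79, -0.11], [-173.66, 173.66]. Speed limits (degrees/s): [136.94, 136.94, 172.46, 180, 180, 180].

## Interface

Orientations are given as a 3x3 rotation matrix whose columns are the frame's x, y, z axes.
In Python, from rig import robot gives the robot as it stands. Calls block until the motion is done:
- robot.goto(position, orientation): joint-space move of the TCP to a pose.
- robot.servo_line(position, ori=None, speed=0.15): straight line of the TCP; ori=None keeps the orientation; speed is the mean speed in m/s.
- robot.movej(angles): joint-space move.
- robot.move_gripper(opening): opening from 0.0 (shut) to 1.0 (fully open); the grip force is fixed at half the most; returns when the fingers have stopped.
- robot.dwell(seconds).
- robot.ik(position, orientation): joint angles nearest the present ones, or None.
- robot.grab_frame(name): name is "scene" or "top" or "wrist"; returns (picture, depth): 480x640x3 uint8, red, green, blue; 480x640 float32, m along the optical axis (not along the pixel's ray), 0 where there is no reading.
- robot.camera_info(name): a dict with "vfov" (degrees; the focal length in pixels is half the picture's height over the tangent of half this angle, whatever the lens; pixels are square), "cx", "cy" (the principal point, pixels), "view" (4x4, takes a point from world to camera coordinates); the wrist camera has in their place "T_tool_cam" (4x4, takes a point from camera to tool coordinates, whose origin is the TCP and whose axes are the flange's). Camera axes: x right, y down, z forward; pixel columns grow to the right and rows downward; lengths in m; the calibration is good to about 2 mm. A picture is of the moment at which its call begins: read the wrist's pose just before it. camera_info takes no time and is no camera call.
A pose or a line that the arm cannot do raises robot.Unreachable and nothing moves.
- robot.job_done(): hands the job in; it is judged then, once.
Readings, each from a call of its own:
- robot.read_t(): time.
- robot.read_qpos(): joint angles.
- robot.read_qvel(): joint speeds.
- robot.read_effort(): joint torques, N m.
- robot.read_position(): TCP position.
- robot.read_tcp_rot(): TCP orientation.
- robot.read_force(): force on the tool from outside, world axes, zero at the start.
- robot.read_ft_torque(): the same for the moment, N m.
- robot.read_grip_width(): opening from 0.0 (shut) to 1.0 (fully open).
- robot.read_finger_force(): force on a finger pad.
Only numpy, scipy, OpenCV 4.12 (cv2) and the standard library are available. Lean on these libraries where they do the work, as an engineer would, in place of code of your own. Each camera call takes 0.05 s, during which the arm holds its last target. There are 200 camera calls.

## Working session

There is one attempt and no reset: what is moved stays moved. The work goes in short steps, each a Python script; the robot and the scene stay as the last script left them, time stands still between calls to the robot, and variables do not carry over. Pictures are saved under pics/ and viewed, at most 16 in all, crops included, and the job is handed in when it is done.

```bash
ls; mkdir -p pics
cat > h.py <<'E'
import numpy as np, cv2
from rig import robot
def save(name,img): cv2.imwrite('pics/'+name+'.png',cv2.cvtColor(img,cv2.COLOR_RGB2BGR))
def cam(n):
    c=robot.camera_info(n); f=240/np.tan(np.radians(c['vfov'])/2)
    if 'view' in c: T=np.linalg.inv(np.array(c['view']))
    else:
        P=np.eye(4);P[:3,:3]=robot.read_tcp_rot();P[:3,3]=robot.read_position();T=P@np.array(c['T_tool_cam'])
    return f,c['cx'],c['cy'],T
def ray(C,u,v):
    f,cx,cy,T=C; return T[:3,3],T[:3,:3]@np.array([(u-cx)/f,(v-cy)/f,1.])
def onz(C,u,v,z):
    o,d=ray(C,u,v); return o+d*(z-o[2])/d[2]
def cloud(C,D):
    f,cx,cy,T=C; v,u=np.mgrid[:480,:640]; P=np.stack([(u-cx)/f*D,(v-cy)/f*D,D],-1)
    return P@T[:3,:3].T+T[:3,3]
def proj(C,p):
    f,cx,cy,T=C; q=T[:3,:3].T@(np.array(p)-T[:3,3]); return q[0]/q[2]*f+cx,q[1]/q[2]*f+cy
E
python3 - <<'E'
from h import *
for n in ('scene','top'):
    C=cam(n);a,d=robot.grab_frame(n); save(n,a); np.savez(n,a=a,d=d,f=C[0],cx=C[1],cy=C[2],T=C[3]); print(n,C[0],C[1],C[2],C[3].round(3).tolist())
print(robot.camera_info('wrist'))
E
```

```text
pics
scene 437.69573160156216 319.6791075700183 238.99024952803842 [[-0.797, 0.482, -0.363, 0.893], [0.604, 0.646, -0.467, 0.456], [0.009, -0.591, -0.806, 0.921], [0.0, 0.0, 0.0, 1.0]]
top 615.4713822662344 313.45489256973957 231.51325094700388 [[-0.017, -0.997, 0.079, 0.391], [-1.0, 0.019, 0.021, -0.013], [-0.022, -0.078, -0.997, 1.755], [0.0, 0.0, 0.0, 1.0]]
{'vfov': 63.33132345011326, 'cx': 315.9283916436381, 'cy': 234.74381621298025, 'T_tool_cam': array([[ 7.05216502e-04, -9.57833949e-01, -2.87321473e-01,
         7.71670777e-02],
       [ 9.99999226e-01,  9.69987772e-04, -7.79166483e-04,
        -1.68889365e-05],
       [ 1.02501043e-03, -2.87320701e-01,  9.57833892e-01,
        -1.58303212e-01],
       [ 0.00000000e+00,  0.00000000e+00,  0.00000000e+00,
         1.00000000e+00]])}
```

View pics/scene.png

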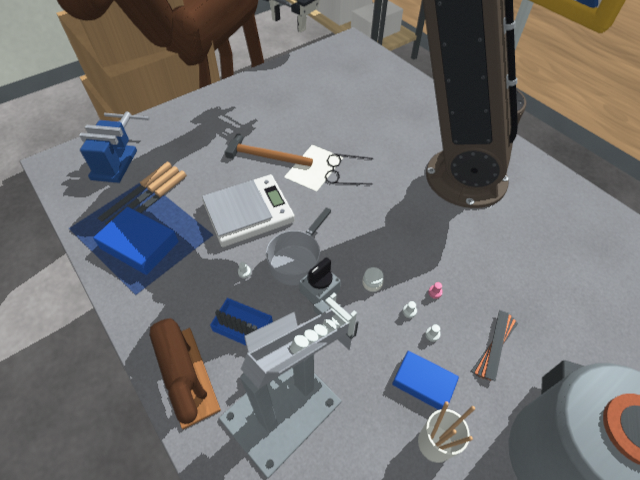

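View pics/top.png

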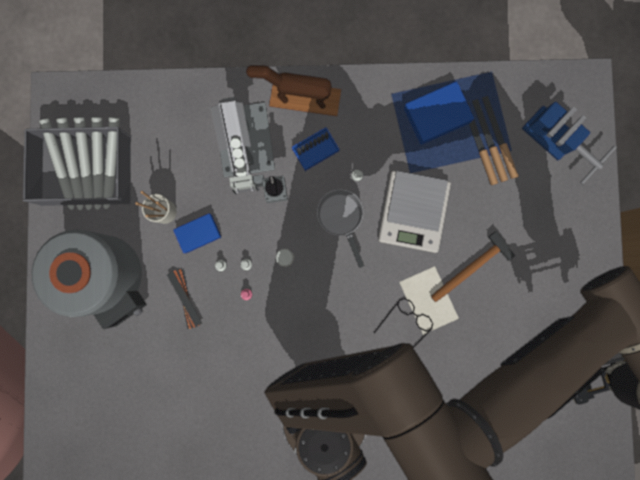

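Scene and top views: white sprue buttons at top pixels (221,266), (246,264) and (357,175), with the pink look-alike at (246,294) excluded. The tin is at (285,257), the pan at (340,213) with its handle towards (362,263), the scale at (415,205), the dispenser mouth at (242,185) and the knob at (274,187).

Run:
```python
from h import *
def ld(n):
    z=np.load(n+'.npz');return (float(z['f']),float(z['cx']),float(z['cy']),z['T']),z['a'],z['d']
C,a,d=ld('top');P=cloud(C,d)
for nm,(u,v) in dict(s1=(221,266),s2=(246,264),s3=(357,175),pink=(246,294),tin=(285,257),pan=(335,213),hend=(362,262),hst=(352,238),plat=(418,198),knob=(274,187),lip=(242,187),trtop=(230,102)).items(): print(nm,P[v,u].round(3),'scene',np.round(proj(ld('scene')[0],P[v,u])))
C2,a2,d2=ld('scene');Q=cloud(C2,d2)
for nm,(u,v) in dict(s1=(433,333),s2=(410,310),s3=(245,271),knob=(321,266),pan=(293,262),plat=(237,207),bench=(380,230)).items(): print(nm,Q[v,u].round(3))
# knob top points
H=lambda P,lo,hi,x0,x1,y0,y1:P[(P[...,2]>lo)&(P[...,2]<hi)&(P[...,0]>x0)&(P[...,0]<x1)&(P[...,1]>y0)&(P[...,1]<y1)]
A=a[80:310,180:460];save('topc',cv2.resize(A,None,fx=2.8,fy=2.6,interpolation=cv2.INTER_CUBIC))
save('scc',cv2.resize(a2[220:400,200:460],None,fx=3,fy=3,interpolation=cv2.INTER_CUBIC))
```

```text
s1 [0.436 0.284 0.036] scene [435. 326.]
s2 [0.44  0.213 0.041] scene [411. 303.]
s3 [ 0.685 -0.102  0.032] scene [245. 266.]
pink [0.356 0.214 0.037] scene [437. 285.]
tin [0.457 0.104 0.04 ] scene [373. 275.]
pan [ 0.582 -0.039 -0.002] scene [296. 270.]
hend [ 0.439 -0.109  0.057] scene [325. 211.]
hst [ 0.505 -0.083  0.062] scene [310. 228.]
plat [ 0.615 -0.27   0.046] scene [234. 206.]
knob [0.622 0.114 0.254] scene [322. 263.]
lip [0.633 0.201 0.197] scene [345. 315.]
trtop [0.824 0.214 0.302] scene [253. 361.]
s1 [0.445 0.29  0.025]
s2 [0.445 0.219 0.025]
s3 [ 0.69  -0.096  0.023]
knob [0.627 0.119 0.255]
pan [ 0.577 -0.058  0.006]
plat [ 0.609 -0.264  0.045]
bench [ 0.331 -0.007 -0.002]
```

View pics/scc.png

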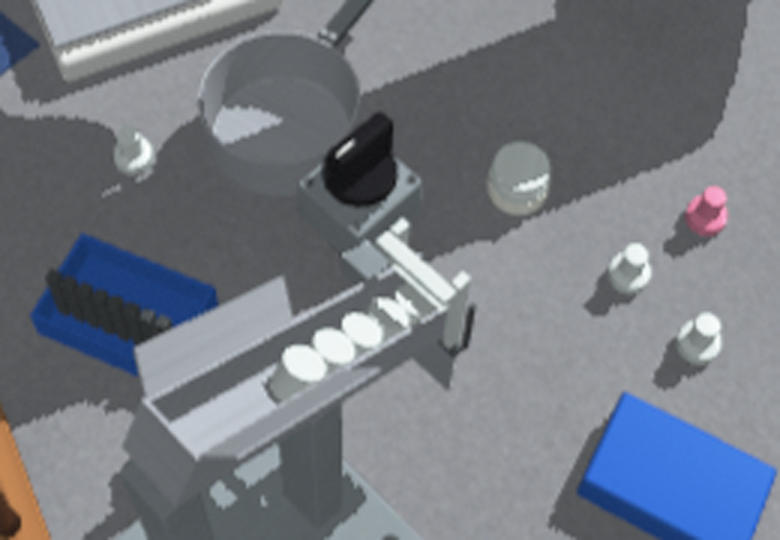

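```bash
cat >> h.py <<'E'
def Rz(yaw):  # tool down, tool x heading yaw (deg) in world
    c,s=np.cos(np.radians(yaw)),np.sin(np.radians(yaw))
    return np.array([[c,s,0],[s,-c,0],[0,0,-1.]])
E
python3 - <<'E'
from h import *
print(robot.read_tcp_rot().round(2).tolist() if hasattr(robot.read_tcp_rot(),'tolist') else robot.read_tcp_rot())
for y in (180,0): print(y,robot.ik([.6,.12,.42],Rz(y)))
robot.goto([.56,.13,.42],Rz(180))
print(robot.read_t(),robot.read_qpos())
C=cam('wrist');a,d=robot.grab_frame('wrist');save('w1',a);np.savez('w1',a=a,d=d,f=C[0],cx=C[1],cy=C[2],T=C[3])
a,d=robot.grab_frame('top');save('top2',a)
E
```

```text
[[-0.97, -0.24, -0.0], [-0.24, 0.97, 0.0], [0.0, 0.0, -1.0]]
180 [  29.57773989   11.26652618   12.40787681    0.          -91.14135063
 -119.57773989]
0 [ 29.57773989  11.26652618  12.40787681   0.         -91.14135063
  60.42226011]
3.25 [ 3.24996660e+01  7.49468796e+00  7.81725053e+00  3.28943224e-03
 -9.03395941e+01 -1.22547044e+02]
```

View pics/w1.png

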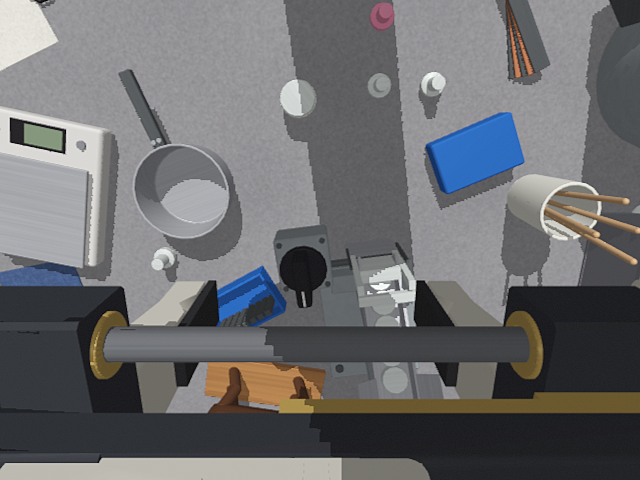

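View pics/top2.png

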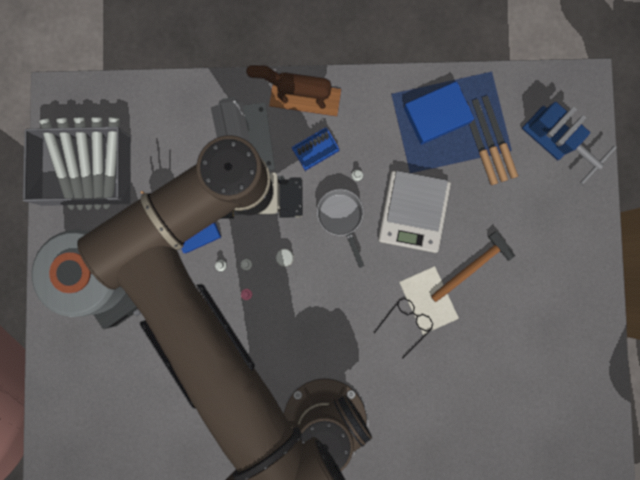

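```bash
cat > meas.py <<'E'
from h import *
def ld(n):
    z=np.load(n+'.npz');return (float(z['f']),float(z['cx']),float(z['cy']),z['T']),z['a'],z['d']
def rect(p,nm):
    p=p[:,:2].astype(np.float32); (c,s,an)=cv2.minAreaRect(p*1000); print(nm,len(p),'c',np.round(c,1),'s',np.round(s,1),'ang',round(an,1),'med',np.median(p,0).round(4))
def sel(P,lo,hi,x0,x1,y0,y1): return (P[...,2]>lo)&(P[...,2]<hi)&(P[...,0]>x0)&(P[...,0]<x1)&(P[...,1]>y0)&(P[...,1]<y1)
def circ(p):
    A=np.c_[2*p[:,:2],np.ones(len(p))];s=np.linalg.lstsq(A,(p[:,:2]**2).sum(1),rcond=None)[0];return s[:2].round(4),round(np.sqrt(s[2]+s[0]**2+s[1]**2),4)
if __name__=='__main__':
  for n in ('w1','scene','top'):
    C,a,d=ld(n);P=cloud(C,d);print(n)
    m=sel(P,.247,.265,.55,.7,.05,.17)&(a.max(-1)<70);  rect(P[m],'bar'); print(P[m][:,2].max())
    m=sel(P,.19,.212,.53,.67,.05,.17)&(a.max(-1)>80);  rect(P[m],'boxtop'); print(np.median(P[m][:,2]))
    m=sel(P,.054,.07,.48,.7,-.14,.03);
    q=P[m];c=np.array([.578,-.043]);
    for _ in range(4):
        r=np.hypot(*(q[:,:2]-c).T);k=abs(r-.063)<.008;c,rr=circ(q[k])
    print('pan',c,rr,k.sum(),np.median(q[k][:,2]))
    m=sel(P,.045,.07,.38,.56,-.16,-.03);q=P[m];r=np.hypot(*(q[:,:2]-c).T);q=q[r>.075];rect(q,'handle');print(np.degrees(np.arctan2(*(q[:,:2].mean(0)-c)[::-1])),q[:,2].mean())
    m=sel(P,.04,.055,.5,.7,-.36,-.18);rect(P[m],'platter');print(np.median(P[m][:,2]))
    for c0 in ((.44,.287),(.442,.216),(.688,-.099)):
        m=sel(P,.03,.048,c0[0]-.025,c0[0]+.025,c0[1]-.025,c0[1]+.025);rect(P[m],'spr')if m.sum()>3 else 0
    # trough: slugs
    if n!='w1':
        hsv=cv2.cvtColor(a,cv2.COLOR_RGB2HSV);m=sel(P,.16,.35,.62,.86,.12,.28)
        mm=(m&(a.min(-1)>205)).astype(np.uint8);nn,l,s,ce=cv2.connectedComponentsWithStats(mm)
        for i in range(1,nn):
            if s[i,4]>8: print('slug?',s[i,4],ce[i].round(),P[l==i].mean(0).round(4))
        q=P[m];rect(q,'trough');
E
python3 meas.py
```

```text
w1
bar 698 c [626.9 115.6] s [45.8 14.1] ang 7.3 med [0.6234 0.1156]
0.2572152500254205
boxtop 1590 c [631.5 128.6] s [72.  80.9] ang 7.4 med [0.614  0.1303]
0.20123940691057554
pan [ 0.5776 -0.0534] 0.0632 1033 0.05960726892818635
handle 1068 c [466.8 -95.4] s [87.8 17. ] ang 20.3 med [ 0.4653 -0.0943]
-159.94251575480286 0.058231205609924695
platter 8542 c [ 610.8 -256.3] s [120.2 146.7] ang 77.8 med [ 0.6066 -0.255 ]
0.04544605024587528
spr 185 c [438.3 286.2] s [16.9 17.2] ang 82.8 med [0.4385 0.2853]
spr 171 c [439.9 213.9] s [16.8 17.5] ang 24.6 med [0.4398 0.2133]
spr 144 c [ 689.1 -106.1] s [17.1 17.5] ang 2.2 med [ 0.6881 -0.1048]
scene
bar 168 c [628.5 116.7] s [44.5 13.7] ang 6.8 med [0.6275 0.1187]
0.2586462237057269
boxtop 525 c [628.6 130.9] s [81.3 69.5] ang 85.7 med [0.649  0.1381]
0.2006844528039493
pan [ 0.5786 -0.0533] 0.0632 336 0.0591887000196763
handle 204 c [466.4 -95.3] s [89.  16.9] ang 19.9 med [ 0.4681 -0.0934]
-160.04156924575943 0.058668521500261896
platter 2407 c [ 588.6 -265.8] s [150.2 185.8] ang 78.0 med [ 0.6106 -0.2648]
0.04568425884877214
spr 68 c 
[... 679 characters left out ...]
58 0.1242]
0.2001852563197697
pan [ 0.5779 -0.0511] 0.0634 173 0.059302147571439257
handle 190 c [466.9 -92.8] s [86.1 16.6] ang 20.2 med [ 0.4667 -0.093 ]
-159.6184463116779 0.057985661575499864
platter 2327 c [ 587.9 -262.5] s [155.5 191.8] ang 80.8 med [ 0.6044 -0.2668]
0.04455906741583093
spr 35 c [438.8 288.5] s [15.8 16.1] ang 51.0 med [0.4383 0.289 ]
spr 33 c [440.6 216.9] s [17.1 14.7] ang 52.7 med [0.4398 0.216 ]
spr 34 c [ 689.8 -103.6] s [14.2 16.9] ang 86.8 med [ 0.6883 -0.1025]
slug? 49 [235. 143.] [0.7369 0.2114 0.2421]
slug? 48 [237. 153.] [0.7141 0.2086 0.2305]
slug? 41 [239. 163.] [0.692  0.2058 0.217 ]
trough 2575 c [730.6 194.3] s [246.5 109.5] ang 12.1 med [0.7413 0.2108]
```

```bash
cat > knob.py <<'E'
from h import *
import sys
K=np.array([.627,.1163]);Y=7.2;Z=.2225
def turn(h0,dh):
    def st(s): print(s,round(robot.read_t(),1),np.round(robot.read_force(),1),round(robot.read_ft_torque()[2],2),np.round(robot.read_position(),4),round(robot.read_grip_width(),3))
    robot.move_gripper(.4)
    robot.goto([*K,.32],Rz(h0)); robot.servo_line([*K,Z],speed=.12); st('at')
    robot.move_gripper(0.); st('grip')
    robot.servo_line([*K,Z-.0065],speed=.03); st('down')
    n=4
    for i in range(1,n+1): robot.servo_line([*K,Z-.0065],Rz(h0+dh*i/n),speed=.02); st(i)
    robot.servo_line([*K,Z],speed=.03); st('up')
    robot.move_gripper(.4); st('open')
    robot.servo_line([*K,.32],speed=.15)
if __name__=='__main__':
    turn(Y,-70.5)
    robot.goto([.5,.05,.42],Rz(180))
    C=cam('wrist');a,d=robot.grab_frame('wrist');np.savez('w2',a=a,d=d,f=C[0],cx=C[1],cy=C[2],T=C[3])
    from meas import *
    P=cloud(C,d)
    m=sel(P,.238,.265,.55,.7,.05,.17)&(a.max(-1)<70);  rect(P[m],'bar'); print(np.median(P[m][:,2]),P[m][:,2].max())
    m=sel(P,.04,.055,.5,.7,-.36,-.15);rect(P[m],'platter')
    m=sel(P,.054,.07,.48,.7,-.14,.03);q=P[m];c=np.array([.578,-.053])
    for _ in range(4):
        r=np.hypot(*(q[:,:2]-c).T);k=abs(r-.063)<.008;c,rr=circ(q[k])
    print('pan',c,rr,k.sum());save('w2',a)
E
python3 knob.py
```

```text
at 8.1 [ 0.7 -0.5  0.8] -0.01 [0.6275 0.1164 0.2234] 0.397
grip 8.6 [ 0.1 -0.6  2.1] 0.08 [0.6272 0.1162 0.2229] 0.157
down 9.0 [-3.  -0.6  9.4] -0.01 [0.6272 0.1162 0.2173] 0.156
1 9.5 [-3.2 -0.1  8.4] 0.03 [0.6272 0.1162 0.2174] 0.156
2 9.9 [-3.3 -0.2  8.4] -0.01 [0.6272 0.1162 0.2173] 0.155
3 10.4 [-2.9 -0.2  8.8] -0.02 [0.6272 0.1163 0.2174] 0.158
4 10.8 [-2.4 -0.3  8. ] 0.49 [0.6272 0.1163 0.2174] 0.157
up 11.2 [ 0.2 -0.9  4.8] 0.54 [0.6272 0.1163 0.2227] 0.158
open 11.8 [0.4 0.4 0.6] -0.02 [0.627  0.1163 0.2224] 0.399
bar 0 c [0. 0.] s [0. 0.] ang 0.0 med [nan nan]
  return _methods._mean(a, axis=axis, dtype=dtype,
  ret = um.true_divide(
  ret = ret.dtype.type(ret / rcount)
Traceback (most recent call last):
  File "knob.py", line 21, in <module>
    m=sel(P,.238,.265,.55,.7,.05,.17)&(a.max(-1)<70);  rect(P[m],'bar'); print(np.median(P[m][:,2]),P[m][:,2].max())
                                                                                                    ~~~~~~~~~~~~~^^
ValueError: zero-size array to reduction operation maximum which has no identity
```

```bash
cat > look.py <<'E'
from meas import *
def look(nm,pos=None,wr=True):
    if pos is not None: robot.goto(pos,Rz(180))
    for n in (('wrist','scene') if wr else ('scene',)):
        C=cam(n);a,d=robot.grab_frame(n);P=cloud(C,d);save(nm+n,a);print(n,round(robot.read_t(),1))
        m=sel(P,.247,.27,.55,.7,.05,.17)&(a.max(-1)<70)
        if m.sum()>20: rect(P[m],'bar');print(np.percentile(P[m][:,2],[50,98]))
        m=sel(P,.054,.07,.48,.7,-.14,.03);q=P[m];c=np.array([.578,-.053])
        if len(q)>100:
            for _ in range(4):
                r=np.hypot(*(q[:,:2]-c).T);k=abs(r-.063)<.008;c,rr=circ(q[k])
            q=P[sel(P,.045,.07,.38,.56,-.16,.03)];r=np.hypot(*(q[:,:2]-c).T);q=q[(r>.075)&(r<.165)]
            print('pan',c,rr,k.sum(),np.degrees(np.arctan2(*(q[:,:2].mean(0)-c)[::-1])),q.mean(0))
        m=sel(P,.04,.052,.5,.7,-.36,-.16)&(np.ptp(a,-1)<25);rect(P[m],'plat') if m.sum()>50 else 0
        for c0 in ((.44,.287),(.442,.216),(.688,-.104)):
            m=sel(P,.03,.048,c0[0]-.04,c0[0]+.04,c0[1]-.04,c0[1]+.04);rect(P[m],'spr')if m.sum()>3 else 0
E
python3 - <<'E'
from look import *
look('l1',[.42,-.08,.42])
E
```

```text
wrist 15.2
pan [ 0.5769 -0.0543] 0.0631 660 -159.66091990101182 [ 0.46483529 -0.09584091  0.05866114]
plat 3009 c [ 565.8 -261.4] s [146.2  62.4] ang 78.4 med [ 0.558  -0.2711]
spr 182 c [438.1 285.7] s [17.5 17.8] ang 22.5 med [0.4377 0.2835]
spr 167 c [439.4 213.7] s [17.4 16.9] ang 10.7 med [0.4392 0.2118]
scene 15.2
bar 170 c [629.3 117.2] s [14.3 44.4] ang 28.4 med [0.629 0.12 ]
[0.25446437 0.25673362]
pan [ 0.5788 -0.0533] 0.0632 304 -160.10484639369517 [ 0.46739885 -0.09361599  0.05868832]
plat 2405 c [ 586.8 -265.8] s [149.  189.5] ang 77.7 med [ 0.6109 -0.2652]
spr 64 c [438.9 286.8] s [17.6 16.7] ang 22.3 med [0.4398 0.2871]
spr 61 c [440.8 215. ] s [17.  17.4] ang 50.9 med [0.442  0.2148]
spr 53 c [ 690.3 -105.5] s [15.7 18.3] ang 22.7 med [ 0.6905 -0.1044]
```

View pics/l1wrist.png

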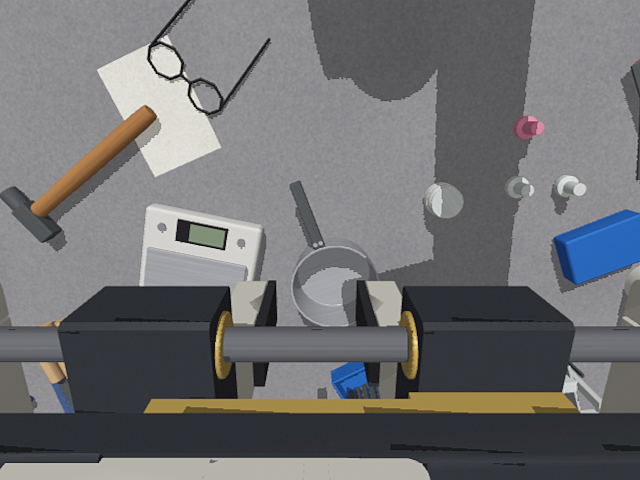

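```bash
cat > pan.py <<'E'
from look import *
G=.079
def gp(c,yaw,z,g=G):
    t=np.radians(yaw);return [c[0]-g*np.cos(t),c[1]-g*np.sin(t),z]
def st(s): print(s,round(robot.read_t(),1),np.round(robot.read_force(),1),np.round(robot.read_position(),4),round(robot.read_grip_width(),3),np.round(robot.read_finger_force(),1))
L=np.array([.637,.1965]);u=np.array([np.cos(np.radians(7.2)),np.sin(np.radians(7.2))])
def rim(C,P,c0,zlo,zhi):
    r=np.hypot(P[...,0]-c0[0],P[...,1]-c0[1]);q=P[(abs(r-.063)<.02)&(P[...,2]>zlo)&(P[...,2]<zhi)];return q
E
python3 - <<'E'
from pan import *
c=np.array([.578,-.0535]);y=20.2
robot.move_gripper(.5)
robot.goto(gp(c,y,.12),Rz(180+y));robot.servo_line(gp(c,y,.035),speed=.12);st('at')
robot.move_gripper(0);st('grip')
robot.servo_line(gp(c,y,.155),speed=.08);robot.dwell(.3);st('lift')
look('l2',None,False)
C=cam('scene');a,d=robot.grab_frame('scene');P=cloud(C,d);np.savez('l2',a=a,d=d,f=C[0],cx=C[1],cy=C[2],T=C[3])
save('l2c',cv2.resize(a[180:300,220:380],None,fx=4,fy=4,interpolation=cv2.INTER_CUBIC))
for zl in (.14,.15,.16,.17,.18): print(zl,(sel(P,zl,zl+.01,.48,.68,-.14,.03)).sum())
E
```

```text
at 17.7 [ 0.2  0.5 -0.4] [ 0.5045 -0.0807  0.0357] 0.498 0.0
grip 18.3 [-1.5  0.7  3.4] [ 0.504  -0.0807  0.0353] 0.181 30.0
lift 20.2 [-0.2 -0.1 -2.6] [ 0.5038 -0.0808  0.1548] 0.18 30.0
scene 20.3
bar 160 c [628.4 117.6] s [12.9 43. ] ang 28.8 med [0.6284 0.1207]
[0.25424966 0.2576525 ]
plat 2312 c [ 591.2 -266.9] s [149.9 180.3] ang 77.9 med [ 0.6133 -0.2682]
spr 66 c [438.3 286.2] s [18.2 16.9] ang 59.5 med [0.4402 0.2873]
spr 61 c [439.9 214.2] s [17.7 17.4] ang 33.8 med [0.4416 0.215 ]
spr 53 c [ 690.5 -106.5] s [17.4 17.3] ang 21.9 med [ 0.6908 -0.1038]
0.14 290
0.15 295
0.16 348
0.17 474
0.18 97
```

View pics/l2c.png

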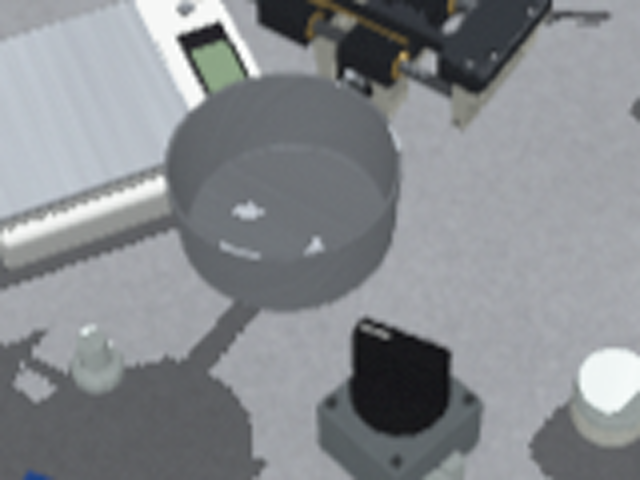

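Crop: the pan hangs from the gripper, mouth up with centre near (283,165), and the sprue and knob are undisturbed. I'll fit the floor plane to check tilt, then go to the chute.

```bash
cat >> pan.py <<'E'
def floorfit(c,z,n='scene'):
    C=cam(n);a,d=robot.grab_frame(n);P=cloud(C,d)
    q=P[(np.hypot(P[...,0]-c[0],P[...,1]-c[1])<.045)&(abs(P[...,2]-z)<.02)]
    k=np.ones(len(q),bool)
    for _ in range(5):
        A=np.c_[q[:,:2]-c,np.ones(len(q))];s=np.linalg.lstsq(A[k],q[k,2],rcond=None)[0];k=abs(A@s-q[:,2])<.003
    return s,k.sum(),a,P
E
python3 - <<'E'
from pan import *
c=np.array([.578,-.0535])
s,n,a,P=floorfit(c,.123);print('slope x,y, z',s.round(3),n)
yaw=7.2
zt=.094
p0=L-u*.13
robot.goto(gp(p0,yaw,.155),Rz(180+yaw));st('pre')
robot.servo_line(gp(p0,yaw,zt),speed=.1);st('low')
s,n,a,P=floorfit(p0,zt-.032);print('slope',s.round(3),n)
r=np.hypot(P[...,0]-p0[0],P[...,1]-p0[1]);q=P[(r<.075)&(r>.055)&(P[...,2]>zt+.017)&(P[...,2]<zt+.033)]
print('rim',circ(q),np.percentile(q[:,2],[10,50,90]),len(q))
save('l3',a)
E
```

```text
slope x,y, z [-0.008 -0.001  0.122] 671
pre 21.4 [ 0.6  0.5 -1.4] [0.4298 0.1703 0.1551] 0.182 30.0
low 22.1 [ 0.8 -0.5 -1.4] [0.4301 0.1701 0.0941] 0.183 30.0
slope [-0.002 -0.     0.042] 1
rim (array([0.4391, 0.1698]), np.float64(0.0132)) [0.11152382 0.11401671 0.12267629] 92
```

Run:
```python
from pan import *
zt=.094
for x in (-.075,-.06,-.054,-.050,-.047,-.045):
    robot.servo_line(gp(L+u*x,7.2,zt),speed=.06);st(x)
robot.dwell(1.0);st('w')
a,d=robot.grab_frame('scene');save('l4',cv2.resize(a[220:400,200:460],None,fx=3,fy=3,interpolation=cv2.INTER_CUBIC))
```

```text
-0.075 23.3 [-0.1 -0.2 -0.6] [0.4842 0.1772 0.094 ] 0.179 30.0
-0.06 23.7 [-0.3  0.9 -0.9] [0.4996 0.1792 0.0939] 0.179 30.0
-0.054 23.9 [ 1.   0.8 -1.8] [0.5053 0.1798 0.0939] 0.181 30.0
-0.05 24.2 [ 0.2 -0.5 -1.2] [0.5092 0.1803 0.094 ] 0.179 30.0
-0.047 24.4 [ 0.1 -1.  -0.7] [0.5121 0.1807 0.094 ] 0.175 30.0
-0.045 24.7 [-0.4 -0.2  0.2] [0.5141 0.181  0.094 ] 0.181 30.0
w 25.7 [-0.2  0.7 -0.8] [0.514 0.181 0.094] 0.18 30.0
```

View pics/l4.png

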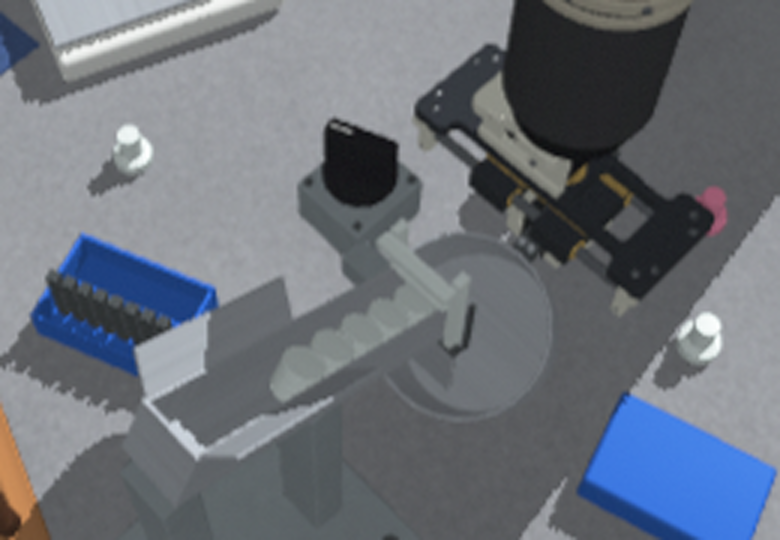

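Run:
```python
from pan import *
C=cam('scene');a,d=robot.grab_frame('scene');P=cloud(C,d)
def at(cu,cv): 
    u_,v_=200+cu/3,220+cv/3; return P[int(round(v_)),int(round(u_))]
def disp(p): w=p[:2]-L; return np.round([w@u,w@[-u[1],u[0]],p[2]],3)
for nm,q in dict(bar1=(395,245),bar2=(440,285),post=(455,325),black=(462,345),black2=(452,352),panin=(430,365),rimR=(550,330),rimB=(470,418),rimL=(390,388),rimT=(480,238),slug=(410,298)).items(): print(nm,disp(at(*q)))
big=cv2.resize(a[280:370,300:420],None,fx=6.6,fy=6.6,interpolation=cv2.INTER_CUBIC);save('l5',big)
c=L-u*.045
for ang in (0,45,90,-45,-90): 
    t=np.radians(ang+7.2);p=[c[0]+.065*np.cos(t),c[1]+.065*np.sin(t),.119];x=proj(C,p);print(ang,(np.array(x)-[300,280])*6.6)
```

```text
bar1 [ 0.011 -0.016  0.237]
bar2 [0.011 0.02  0.239]
post [0.    0.026 0.181]
black [-0.006  0.029  0.144]
black2 [0.004 0.03  0.153]
panin [0.004 0.013 0.101]
rimR [-0.074  0.051  0.096]
rimB [-0.003  0.048  0.062]
rimL [ 0.002 -0.021  0.002]
rimT [-0.094 -0.03   0.095]
slug [ 0.011 -0.001  0.193]
0 [217.31518298 389.82788366]
45 [375.55230223 453.70223289]
90 [528.80385181 394.400571  ]
-45 [153.85977445 246.78979105]
-90 [215.50071082 114.11091519]
```

View pics/l5.png

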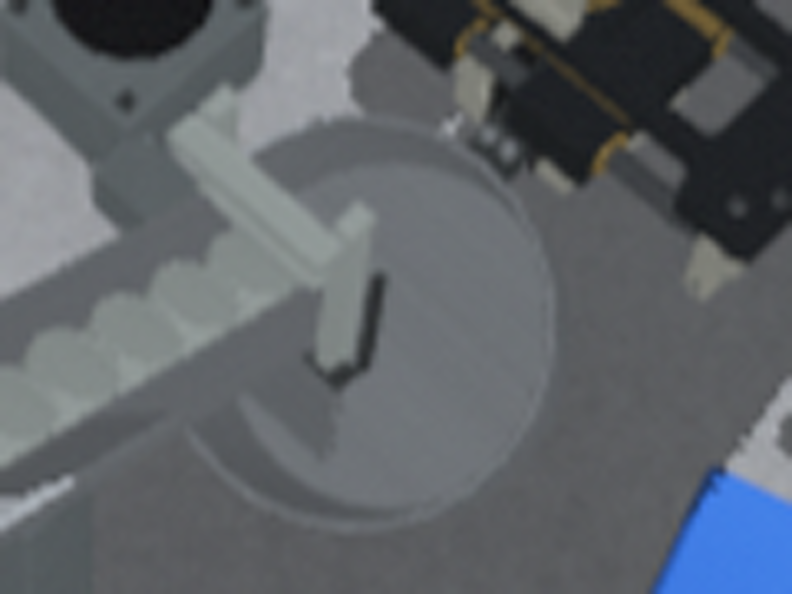

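Run:
```python
from pan import *
C=cam('scene');a,d=robot.grab_frame('scene');P=cloud(C,d)
W=P.copy();w=P[...,:2]-L;X=w@u;Y=w@np.array([-u[1],u[0]]);Z=P[...,2]
print(robot.read_position(),robot.read_tcp_rot().round(3).tolist())
# print map over crop rows
for v in range(330,364,3): print(v,' '.join('%4d,%4d,%3d'%(X[v,q]*1000,Y[v,q]*1000,Z[v,q]*1000) for q in range(326,390,5)))
m=(X>-.14)&(X<.06)&(abs(Y)<.08)&(Z>.05)&(Z<.07)
A=np.c_[X[m],Y[m],np.ones(m.sum())];s,*_=np.linalg.lstsq(A,Z[m],rcond=None);print('floor',s,m.sum(),X[m].min(),X[m].max(),Y[m].min(),Y[m].max())
```

```text
[0.51399106 0.18097456 0.09402248] [[-0.992, -0.125, 0.0], [-0.125, 0.992, 0.0], [-0.0, 0.0, -1.0]]
330   48,   6,214   38,   9,205   37,  20,220   22,  19,195    9,  20,175    1,  25,172   -8,  29,163  -68,   3, 30  -75,  11, 34  -81,  19, 37  -88,  27, 38  -94,  36, 43  -98,  45, 50
333   52,  10,214   50,  20,226   36,  19,204   22,  19,182    5,  18,153    0,  26,159  -57,   0, 26  -65,   6, 25  -70,  15, 32  -78,  23, 32  -83,  32, 39  -90,  40, 39 -114,  40,  3
336   62,  19,232   49,  19,212   35,  19,191    3,   6,118    2,  17,135    3,  29,155  -54,   2, 20  -60,  11, 24  -66,  19, 29  -72,  28, 32  -80,  36, 34  -86,  44, 36 -110,  44,  0
339   62,  20,221   48,  19,197  -22, -26,  6    3,   6,104    2,  18,122  -41,   0, 19  -48,   7, 20  -55,  15, 23  -61,  24, 27  -67,  32, 32  -74,  40, 34  -60,  58, 87 -104,  49,  0
342   61,  20,207   48,  20,185  -17, -22,  5    2,   7, 88    4,  20,113  -38,   2, 12  -45,  11, 16  -51,  19, 20  -58,  28, 24  -63,  36, 29  -70,  45, 33  -58,  61, 79  -99,  53,  0
345   60,  19,192    6, -14, 42  -10, -15, 11  -20,  -9,  6    2,  20,
[... 658 characters left out ...]
1  -78,  72,  0
357   21, -14,  1   13,  -6,  1    4,   0, -2   -2,   7, -1    7,  28, 55   -6,  31, 36  -20,  34, 16  -11,  51, 64  -25,  55, 46  -49,  53,  0  -57,  61,  0  -64,  69,  2  -72,  76,  0
360   25, -10, -1   17,  -2,  0   10,   5,  2    2,  13,  1   -5,  20,  0  -12,  28,  1  -21,  34, -2  -28,  43,  0  -36,  50,  0  -44,  58,  0  -51,  66,  2  -61,  72, -3  -68,  80,  0
363   30,  -5,  0   22,   2,  0   15,  10,  0    7,  18,  2   -1,  24, -2   -9,  32, -1  -16,  39, -1  -24,  47,  0  -31,  55,  0  -39,  62,  0  -47,  70,  0  -54,  77,  0  -63,  85, -1
floor [0.00165166 0.02235904 0.05727529] 256 -0.11761759873458034 0.017266064797581495 -0.05957083267578483 0.0624978742652315
```

Crop: the pan has pitched nose-down by about 30° in the grip and its rim sits under the paddle. No slug has been released. I'll back off, press the pan level on the bench, and regrip with the fingers against its wall so it can't pitch.

```bash
cat >> pan.py <<'E'
def Rt(yaw,t):  # tool x away from pan (heading yaw+180); t>0: fingertips lean toward pan (deg)
    a=np.radians(t);c,s=np.cos(a),np.sin(a)
    ry=np.array([[c,0,-s],[0,1,0],[s,0,c]])   # rotate about pan y
    R=Rz(180); y=np.radians(yaw);rz=np.array([[np.cos(y),-np.sin(y),0],[np.sin(y),np.cos(y),0],[0,0,1]])
    return rz@ry@R
E
python3 - <<'E'
from pan import *
print(Rt(0,7).round(2).tolist())
robot.servo_line(gp(L-u*.16,7.2,.094),speed=.1);st('back')
robot.servo_line(gp(L-u*.16,7.2,.16),speed=.1)
c=np.array([.57,-.0535]);y=20.2
p=gp(c,y,.16)
robot.servo_line(p,Rz(180+y),speed=.12);st('over')
for z in (.10,.08,.06,.045,.036): robot.servo_line(gp(c,y,z),speed=.05);st(z)
robot.move_gripper(.5);st('rel')
s,n,a,P=floorfit(c+[.005,0],.003);print('floor',s.round(3),n)
robot.servo_line(gp(c,y,.12),speed=.1)
look('l6',None,False)
E
```

```text
[[-0.99, 0.0, 0.12], [0.0, 1.0, 0.0], [-0.12, 0.0, -0.99]]
back 27.1 [-0.   0.4 -1.8] [0.3993 0.1662 0.0937] 0.178 30.0
over 30.3 [ 0.   0.4 -1.7] [ 0.4958 -0.0805  0.1601] 0.179 30.0
0.1 31.6 [-0.2  0.4 -2.2] [ 0.4961 -0.0807  0.1003] 0.181 30.0
0.08 32.2 [-2.  -0.6  0.8] [ 0.4959 -0.0808  0.0798] 0.181 30.0
0.06 32.7 [-1.  -0.3  1.1] [ 0.4957 -0.0808  0.0596] 0.179 30.0
0.045 33.2 [-0.2 -0.4 -0.2] [ 0.4959 -0.0808  0.0447] 0.178 30.0
0.036 33.5 [0.3 0.5 0.7] [ 0.4961 -0.0807  0.0358] 0.176 30.0
rel 34.2 [-0.6  0.4 -0.1] [ 0.4959 -0.0808  0.036 ] 0.5 0.0
floor [-0.005 -0.005  0.004] 624
scene 35.3
bar 166 c [629.  117.5] s [12.9 45. ] ang 29.5 med [0.6288 0.1194]
[0.254372   0.25764377]
pan [ 0.5797 -0.0504] 0.0632 308 -160.74544744838468 [ 0.48351748 -0.08399701  0.05824928]
plat 2402 c [ 591.  -266.1] s [148.5 181. ] ang 78.0 med [ 0.6108 -0.2651]
spr 67 c [439.1 286.6] s [16.5 17.1] ang 69.6 med [0.4402 0.2874]
spr 35 c [410.6 212.8] s [19.1 14.2] ang 80.4 med [0.4107 0.2135]
spr 54 c [ 689.5 -105.8] s [17.5 17.3] ang 6.2 med [ 0.6906 -0.1039]
```

Run:
```python
from pan import *
c=np.array([.5785,-.051]);y=19.5;T=6.7
robot.servo_line(gp(c,y,.09,.084),Rt(y,T),speed=.1)
robot.servo_line(gp(c,y,.029,.084),speed=.1);st('in')
robot.servo_line(gp(c,y,.029,.0695),speed=.03);st('slid')
s,n,a,P=floorfit(c,.003);
q=P[sel(P,.054,.07,.48,.7,-.14,.05)];cc=c.copy()
for _ in range(4):
    r=np.hypot(*(q[:,:2]-cc).T);k=abs(r-.063)<.008;cc,rr=circ(q[k])
print('pan',cc,rr,k.sum())
robot.move_gripper(0);st('grip')
robot.servo_line(gp(c,y,.03,.0695),speed=.02)
robot.servo_line(gp(c,y,.145,.0695),speed=.06);robot.dwell(.5);st('lift')
s,n,a,P=floorfit(cc,.119);print('floor',s.round(3),n)
q=P[sel(P,.17,.185,.48,.7,-.14,.05)]
for _ in range(4):
    r=np.hypot(*(q[:,:2]-cc).T);k=abs(r-.063)<.008;cc,rr=circ(q[k])
print('pan',cc,rr,k.sum())
save('l7',a)
```

```text
in 36.5 [0.9 0.3 0.6] [ 0.4999 -0.079   0.0294] 0.499 0.0
slid 37.1 [ 0.6 -0.1 -0.3] [ 0.5129 -0.0742  0.0289] 0.499 0.0
pan [ 0.5784 -0.0505] 0.0637 342
grip 37.8 [-0.6 -0.1 -0.4] [ 0.5128 -0.0743  0.029 ] 0.177 30.0
lift 40.6 [ 0.3  0.9 -2.7] [ 0.513  -0.0742  0.145 ] 0.177 30.0
floor [-0.009 -0.002  0.119] 692
pan [ 0.5806 -0.0504] 0.0637 442
```

Run:
```python
from pan import *
T=6.7;g=.0706;yaw=7.2
c=np.array([.5795,-.0505])
def tcp(ctr,z): return gp(ctr,yaw,z,g)
p0=L-u*.135
robot.servo_line(tcp(p0,.145),Rt(yaw,T),speed=.12);st('pre');robot.dwell(.3)
s,n,a,P=floorfit(p0,.119);print('floor',s.round(3),n)
q=P[(abs(P[...,2]-.176)<.02)&(np.hypot(P[...,0]-p0[0],P[...,1]-p0[1])<.085)];print(len(q))
save('l8',cv2.resize(a[220:400,200:460],None,fx=3,fy=3,interpolation=cv2.INTER_CUBIC))
```

```text
pre 42.9 [ 0.2 -0.4 -2.9] [0.433  0.1704 0.1449] 0.177 30.1
floor [-0.083 -0.001  0.114] 1113
860
```

View pics/l8.png

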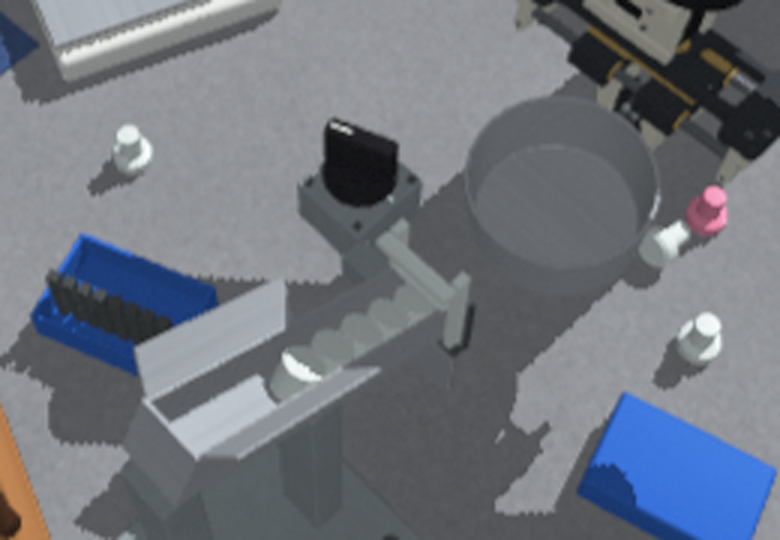

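Crop: pan at (565,190), only slightly nose-down (0.083 rad). Sprue2 now lies on its side at (662,243), just off the pink look-alike. I'll level the pan by tilting the tool and check again.

```bash
cat >> pan.py <<'E'
# TCP->pan centre (mid of handle height) in pan frame depends on tool tilt; rigid: pan pose given pitch p = T - T0
def tcp_for(ctr,zu,yaw,T,T0,g=.0706,h=.029):
    """TCP pos/ori so the pan (grasped level at tool tilt T0) has its axis foot at ctr, underside zu; T-T0 is the commanded pitch, slip cancels it"""
    return gp(ctr,yaw,zu+h,g),Rt(yaw,T)
E
python3 - <<'E'
from pan import *
yaw=7.2;p0=L-u*.135
for T in (11.5,):
    # pan has pitched about the handle grip point (24 mm up the fingers): keep that point fixed
    pass
hp=np.array(gp(L-u*.135,yaw,.145,.0706))-.024*Rt(yaw,6.7)[:,2]
R=Rt(yaw,11.5);robot.servo_line(hp+.024*R[:,2],R,speed=.03);robot.dwell(.5);st('tilt')
s,n,a,P=floorfit(p0,.118);print('floor',s.round(3),n)
r=np.hypot(P[...,0]-p0[0],P[...,1]-p0[1]);
q=P[(abs(r-.063)<.02)&(P[...,2]>.165)&(P[...,2]<.19)];cc=p0.copy()
for _ in range(5):
    r=np.hypot(*(q[:,:2]-cc).T);k=(abs(r-.063)<.008);cc,rr=circ(q[k])
print('pan',cc,rr,k.sum(),'p0',p0,np.percentile(q[k][:,2],[5,50,95]), 'tcp->pan',np.hypot(*(cc-robot.read_position()[:2])))
E
```

```text
tilt 44.1 [-0.3 -0.3 -2.3] [0.4351 0.171  0.1453] 0.176 30.1
floor [0.001 0.006 0.12 ] 1051
pan [0.5053 0.1798] 0.0638 755 p0 [0.50306452 0.17958001] [0.16601126 0.17475111 0.18219912] tcp->pan 0.07079276801567617
```

```bash
cat >> pan.py <<'E'
def chk(c,zf,s0=''):
    s,n,a,P=floorfit(c,zf);print(s0,'floor',s.round(3),n);return a,P
E
python3 - <<'E'
from pan import *
yaw=7.2;g=.0704;z=.0913
f=lambda x:gp(L+u*x,yaw,z,g)
robot.servo_line(f(-.135),speed=.08);robot.dwell(.2);chk(L-u*.135,.066)
robot.servo_line(f(-.085),speed=.08);st(0);chk(L-u*.085,.066)
for x in (-.062,-.058,-.054,-.051,-.048):
    robot.servo_line(f(x),speed=.05);robot.dwell(.15);st(x)
robot.dwell(1);st('w')
a,P=chk(L-u*.048,.066)
save('l9',cv2.resize(a[220:400,200:460],None,fx=3,fy=3,interpolation=cv2.INTER_CUBIC))
E
```

```text
floor [0.005 0.01  0.066] 961
0 46.0 [-0.8 -0.5 -2.8] [0.4824 0.1765 0.091 ] 0.179 30.1
 floor [0.001 0.004 0.065] 918
-0.062 46.8 [-1.6 -0.3 -2.9] [0.5054 0.1797 0.0912] 0.177 30.1
-0.058 47.2 [-2.9  0.3 -2.3] [0.5094 0.1803 0.0913] 0.176 30.1
-0.054 47.6 [-3.6 -0.9 -2.6] [0.5133 0.1806 0.0911] 0.179 30.3
-0.051 48.0 [-4.9  0.1 -5. ] [0.5164 0.1812 0.0912] 0.18 33.9
-0.048 48.4 [-2.1 -0.7 -6.2] [0.5193 0.1815 0.091 ] 0.181 40.3
w 49.4 [-1.7 -0.9 -5.7] [0.5195 0.1817 0.0913] 0.177 40.1
 floor [-0.035 -0.011  0.063] 498
```

View pics/l9.png

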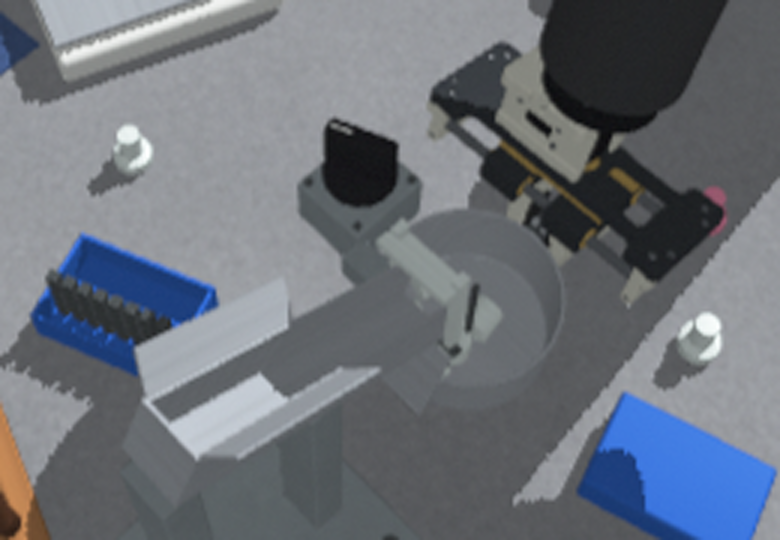

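Run:
```python
from pan import *
C=cam('scene');a,d=robot.grab_frame('scene');P=cloud(C,d)
w=P[...,:2]-L;X=w@u;Y=w@np.array([-u[1],u[0]]);Z=P[...,2]
for v in range(300,336,3): print(v,' '.join('%4d,%4d,%3d'%(X[v,q]*1000,Y[v,q]*1000,Z[v,q]*1000) for q in range(326,372,4)))
save('l10',cv2.resize(a[280:370,300:420],None,fx=6.6,fy=6.6,interpolation=cv2.INTER_CUBIC))
```

```text
300   16, -25,238   11, -21,239    2, -20,228   -3, -15,227  -67, -57, 88  -75, -53, 83  -82, -47, 82  -89, -42, 79  -96, -36, 79 -100, -29, 83 -103, -21, 89 -105, -12, 98
303  -71,-107,  1   15, -16,238   11, -11,239    1, -10,229   -3,  -5,229  -75, -52, 71  -82, -46, 68  -89, -41, 68  -96, -35, 66 -100, -27, 71 -102, -19, 80 -106, -11, 85
306    6, -34,190    5, -26,200   15,  -7,239   10,  -2,239    0,  -1,228   -5,   2,226  -80, -44, 61  -86, -37, 62  -92, -31, 64  -97, -24, 65 -104, -18, 65 -106,  -9, 74
309   11, -29,192   10, -20,204   16,  -5,233   13,   0,238    8,   4,236    0,   7,229   -4,  13,231  -80, -32, 63  -87, -27, 61  -93, -20, 62  -99, -14, 64 -104,  -7, 66
312   21, -19,208   11, -19,195    0, -19,180   16,   3,234   12,   9,237    8,  14,238    0,  16,228   -1,  24,238  -81, -21, 63  -88, -15, 63  -93,  -8, 65  -99,  -2, 66
315   22, -19,198   11, -19,182    0, -19,165  -43, -45, 68   16,  12,235   11,  17,236    7,  23,239    0,  26,232   -8,  28,224  -82, -10, 64  -88,  -4, 64  -95,   0, 62
318   22, -18,186   11, -18,171    2, -16,161  -41, -42, 61  -41, -3
[... 263 characters left out ...]
-85,  10, 62
324   26, -14,174   20,  -9,172   13,  -5,168    6,  -1,163  -37, -26, 61   11,  19,203    5,  24,202   -4,  26,191  -49,   5, 91  -58,   8, 84  -65,  14, 81  -78,  15, 64
327   31,  -8,178   25,  -4,175   18,   0,170   30,  17,216   21,  20,207    9,  19,189    4,  24,189  -41,   2, 84  -46,   8, 86  -53,  13, 84  -67,  14, 65  -74,  19, 62
330   37,  -3,181   30,   0,177   41,  18,222   31,  19,209   19,  19,190    9,  20,175    4,  26,178  -36,   6, 84  -45,  10, 77  -50,  17, 80  -63,  18, 63  -69,  24, 63
333   41,   1,183   51,  19,227   41,  19,212   31,  20,197   18,  19,176    5,  18,154    3,  26,163  -31,  11, 84  -46,  11, 62  -52,  17, 62  -58,  23, 62  -65,  28, 60
```

View pics/l10.png

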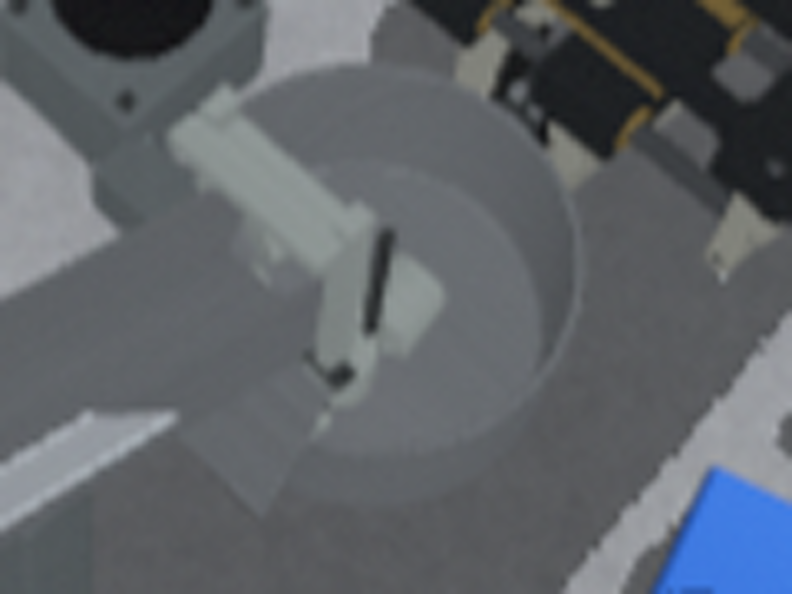

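Crop: the trough is empty down to the lip, and slugs sit in the pan at (410,300) and (265,265). I'll retreat and carry the pan to the scale.

Run:
```python
from pan import *
yaw=7.2;g=.0704;R=Rt(yaw,11.5)
f=lambda x,z:gp(L+u*x,yaw,z,g)
robot.servo_line(f(-.135,.0913),speed=.06);st('back')
robot.servo_line(f(-.135,.15),speed=.08);robot.dwell(.3);st('up')
a,P=chk(L-u*.135,.122,'a')
S=np.array([.609,-.269]);y2=-12
robot.servo_line(gp(S,y2,.15,g),Rt(y2,11.5),speed=.13);robot.dwell(.3);st('over')
a,P=chk(S,.122,'b')
save('l11',cv2.resize(a[150:330,160:420],None,fx=3,fy=3,interpolation=cv2.INTER_CUBIC))
C=cam('scene');cc=S.copy();r=np.hypot(P[...,0]-S[0],P[...,1]-S[1]);q=P[(abs(r-.063)<.02)&(P[...,2]>.17)&(P[...,2]<.2)]
for _ in range(5):
    r=np.hypot(*(q[:,:2]-cc).T);k=(abs(r-.063)<.008);cc,rr=circ(q[k])
print('pan',cc,rr,k.sum(),np.percentile(q[k][:,2],[5,50,95]))
```

```text
back 51.1 [ 0.4  0.1 -4.2] [0.4335 0.1709 0.0913] 0.177 35.7
up 52.2 [-0.3  0.1 -3.5] [0.4331 0.1706 0.1496] 0.179 35.7
a floor [-0.018  0.002  0.122] 569
over 56.1 [ 0.8 -0.5 -3.6] [ 0.5401 -0.2543  0.15  ] 0.176 35.7
b floor [0.243 0.105 0.133] 125
pan [ 0.6111 -0.2688] 0.0631 437 [0.17075703 0.17599115 0.18141567]
```

View pics/l11.png

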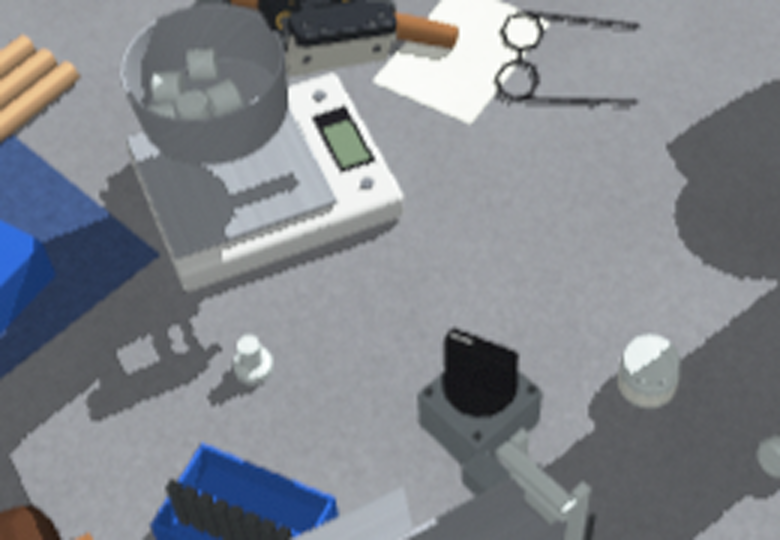

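Run:
```python
from pan import *
g=.0704;S=np.array([.609,-.269]);y2=-12
f=lambda z:gp(S,y2,z,g)
robot.servo_line(f(.085),speed=.1)
for z in (.08,.077,.075,.0735):
    robot.servo_line(f(z),speed=.03);st(z)
    if robot.read_force()[2]>2: break
robot.move_gripper(.45);robot.dwell(.2);st('rel')
p=robot.read_position();R=robot.read_tcp_rot()
back=np.array([-np.cos(np.radians(y2)),-np.sin(np.radians(y2)),0])
robot.servo_line(p+back*.012,speed=.05)
robot.servo_line(p+back*.02-R[:,2]*.12,speed=.12)
C=cam('scene');a,d=robot.grab_frame('scene');P=cloud(C,d)
q=P[sel(P,.095,.12,.5,.72,-.37,-.17)];cc=S.copy();print(len(q))
for _ in range(5):
    r=np.hypot(*(q[:,:2]-cc).T);k=(abs(r-.063)<.01);cc,rr=circ(q[k])
z=q[k];A=np.c_[z[:,:2]-cc,np.ones(len(z))];print('pan',cc,rr,k.sum(),np.linalg.lstsq(A,z[:,2],rcond=None)[0])
m=sel(P,.04,.052,.5,.72,-.37,-.16)&(np.ptp(a,-1)<25);rect(P[m],'plat')
np.savez('l12',a=a,d=d)
```

```text
0.08 57.3 [ 0.6 -0.9 -4.5] [ 0.5401 -0.2544  0.0801] 0.176 35.7
0.077 57.5 [-0.3  0.4 -2. ] [ 0.5407 -0.2545  0.0774] 0.177 32.6
0.075 57.8 [-1.1  1.   2.1] [ 0.5406 -0.2544  0.0754] 0.18 30.1
rel 58.6 [-0.1  1.  -0.2] [ 0.5402 -0.2544  0.075 ] 0.45 0.0
549
pan [ 0.6105 -0.2684] 0.0633 445 [-0.0056135   0.00602051  0.10222848]
plat 1057 c [ 590.6 -265.3] s [149.1 182.3] ang 78.1 med [ 0.6049 -0.2333]
```

Run:
```python
from knob import *
robot.goto([.45,-.05,.35],Rz(-30))
turn(-61.5,70.2)
from look import *
look('l13',[.45,-.02,.42])
C=cam('scene');a,d=robot.grab_frame('scene');P=cloud(C,d)
m=sel(P,.008,.06,.36,.50,.14,.26);print('obj')
hsv=cv2.cvtColor(a,cv2.COLOR_RGB2HSV);mm=m.astype(np.uint8);n,l,s,c=cv2.connectedComponentsWithStats(mm)
for i in range(1,n):
    if s[i,4]>15:q=P[l==i];print(s[i,4],q.mean(0).round(4),q[:,2].max(),np.median(hsv[l==i],0));rect(q,'o')
```

```text
at 64.6 [-0.9 -0.3  0.5] 0.04 [0.6275 0.1163 0.2235] 0.402
grip 65.1 [-0.1  0.7  1.9] 0.04 [0.6271 0.1163 0.2229] 0.157
down 65.5 [-2.7  0.7  9. ] 0.04 [0.6272 0.1164 0.2173] 0.158
1 65.9 [-3.8  0.3  8.8] 0.0 [0.6272 0.1163 0.2173] 0.157
2 66.4 [-4.4  0.8  7.8] 0.0 [0.6271 0.1162 0.2173] 0.156
3 66.9 [-3.8  0.   8.2] -0.01 [0.6271 0.1162 0.2173] 0.156
4 67.3 [-2.9  0.1  9.7] -0.35 [0.6271 0.1162 0.2173] 0.156
up 67.7 [-0.3 -0.1  3.3] -0.39 [0.6271 0.1162 0.2227] 0.158
open 68.3 [-0.2  0.4  0.8] -0.04 [0.627  0.1163 0.2224] 0.402
wrist 71.6
plat 2897 c [ 575.9 -263.5] s [146.   82.4] ang 78.1 med [ 0.5632 -0.2614]
spr 267 c [451.8 271.1] s [17.6 59.2] ang 42.4 med [0.4417 0.2807]
spr 51 c [465.4 251.5] s [ 8.9 14.6] ang 89.4 med [0.4667 0.2528]
scene 71.6
bar 150 c [629.3 117.6] s [43.5 11.9] ang 6.6 med [0.6273 0.1196]
[0.25457453 0.25742   ]
plat 1053 c [ 588.1 -265.4] s [147.2 187.1] ang 77.9 med [ 0.6039 -0.2333]
spr 103 c [453.7 271.7] s [19.7 59.9] ang 45.2 med [0.4446 0.2836]
spr 20 c [467.3 251.3] s [13.9  9.8] ang 12.3 med [0.4679 0.2529]
spr 52 c [ 689.7 -106.7] s [19.6 16.7] ang 84.3 med [ 0.6902 -0.1038]
obj
93 [0.3646 0.2151 0.021 ] 0.041880376146907095 [170. 104. 153.]
o 93 c [365.8 214.2] s [11.5 29.1] ang 0.2 med [0.364  0.2153]
133 [0.4625 0.2519 0.0228] 0.03584986238770982 [ 86.  12. 202.]
o 133 c [457.3 250.9] s [18.6 43.8] ang 87.5 med [0.4664 0.2522]
```

View pics/l13wrist.png

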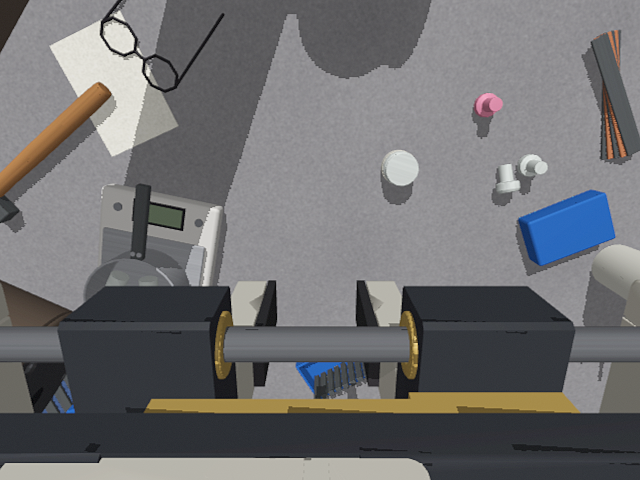

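Wrist view: the knob is back in its locked position. Sprue1 stands at (533,166) and sprue2 lies at (507,178) with its stub towards the robot. The pink one is at (488,104) and is excluded.

```bash
cat > spr.py <<'E'
from pan import *
PC=np.array([.6100,-.2685])
def pick(xy,h,z=.019,op=.36):
    robot.move_gripper(op)
    robot.goto([*xy,.13],Rz(h));robot.servo_line([*xy,z],speed=.12)
    robot.move_gripper(0);st('grip')
    robot.servo_line([*xy,.2],speed=.2);st('lift')
    return robot.read_grip_width()
def drop(off,h,z=.112):
    p=PC+off
    robot.goto([*p,.2],Rz(h));robot.servo_line([*p,z],speed=.12)
    robot.move_gripper(.4);robot.servo_line([*p,.2],speed=.2);st('dropped')
E
python3 - <<'E'
from spr import *
if pick([.4385,.286],-90)>.1: drop(np.array([.0,0]),-90)
E
```

```text
grip 76.0 [-1.5 -1.1  3.9] [0.4388 0.2863 0.0196] 0.193 30.0
lift 77.1 [ 0.3  0.1 -0.9] [0.4379 0.2854 0.1987] 0.197 30.0
dropped 81.2 [ 1.1  0.1 -1.1] [ 0.61   -0.2684  0.2006] 0.399 0.0
```

Run:
```python
from spr import *
C=cam('scene');a,d=robot.grab_frame('scene');P=cloud(C,d)
m=sel(P,.03,.048,.64,.74,-.16,-.05);rect(P[m],'spr3')
c=np.array([.6892,-.1060]) if abs(np.median(P[m][:,0])-.6906)<.004 else None
if c is not None and pick(c,180)>.1: drop(np.array([-.025,.0]),180)
robot.goto([.40,.2,.4],Rz(180))
for n in ('wrist','scene'):
    C=cam(n);a,d=robot.grab_frame(n);P=cloud(C,d);save('l14'+n,a)
    for lo in (.006,.022):
        m=sel(P,lo,.06,.4,.52,.19,.32);rect(P[m],n)
save('l14c',np.hstack([cv2.resize(a[150:260,180:320],None,fx=3,fy=3,interpolation=cv2.INTER_CUBIC),cv2.resize(cv2.imread('pics/l14wrist.png')[100:240,240:380,::-1],(330,330))]))
```

```text
spr3 53 c [ 689.5 -105.5] s [17.1 16.2] ang 52.3 med [ 0.6907 -0.1042]
grip 84.7 [-1.   0.9  4. ] [ 0.6896 -0.106   0.0198] 0.195 30.0
lift 85.8 [-0.2 -0.3 -0.8] [ 0.6883 -0.1059  0.1984] 0.198 30.0
dropped 88.6 [-0.2  0.8 -0.6] [ 0.585  -0.2684  0.2005] 0.397 0.0
wrist 782 c [483.5 276.4] s [110.   37.8] ang 42.3 med [0.4694 0.2635]
wrist 459 c [492.  280.3] s [94.3 34.3] ang 49.6 med [0.5033 0.2862]
scene 273 c [484.4 276.4] s [108.8  38.2] ang 42.3 med [0.4732 0.2596]
scene 169 c [491.  279.9] s [96.1 33. ] ang 49.0 med [0.4735 0.2646]
```

View pics/l14c.png

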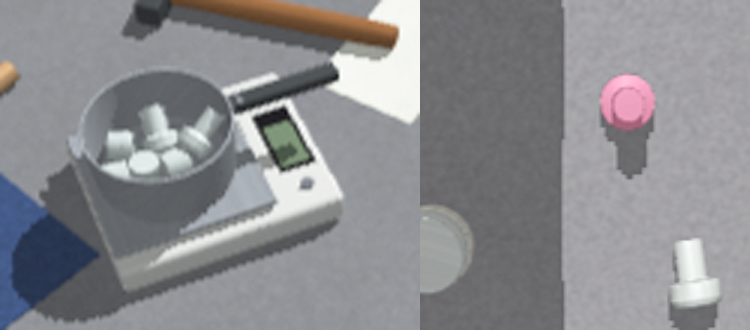

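Left crop: two sprues and the slugs are inside the pan, which stands on the platter. Right crop: sprue2 lies with its cup at (695,295) and stub at (690,250), clear of the pink one.

Run:
```python
from spr import *
for n in ('wrist','scene'):
    C=cam(n);a,d=robot.grab_frame(n);P=cloud(C,d)
    m=sel(P,.008,.06,.42,.52,.215,.285)&(a.min(-1)>100)&(np.ptp(a,-1)<30)
    k,l,s,ce=cv2.connectedComponentsWithStats(m.astype(np.uint8));i=1+s[1:,4].argmax();q=P[l==i]
    rect(q,n);print(q[:,2].max()); t=q[q[:,2]>.026];rect(t,'cup');print(q[:,0].min(),q[:,0].max())
    b=q[(q[:,0]<np.median(t[:,0])-.02)]; print('stub y',b[:,1].mean() if len(b) else 0,b[:,2].max() if len(b) else 0)
```

```text
wrist 443 c [455.3 254.4] s [38.8 31.1] ang 10.0 med [0.459  0.2538]
0.034707409174098425
cup 168 c [465.9 256.5] s [15.4 25.8] ang 11.2 med [0.4657 0.2553]
0.4355974932109388 0.476694512597539
stub y 0.2520245549340466 0.02027884824415882
scene 210 c [457.7 255. ] s [43.4 30.2] ang 11.2 med [0.469  0.2564]
0.03543412210222052
cup 71 c [467.9 256.6] s [16.  24.6] ang 7.7 med [0.4684 0.2578]
0.4359494654973291 0.48036520798536814
stub y 0.2529105464075242 0.022113129891473404
```

Run:
```python
from spr import *
w=pick([.4665,.2560],190,z=.007,op=.55);print(w)
if w>.1: drop(np.array([.022,.0]),180,z=.115)
robot.goto([.42,-.05,.42],Rz(180))
C=cam('scene');a,d=robot.grab_frame('scene');P=cloud(C,d)
q=P[sel(P,.095,.12,.5,.72,-.37,-.17)];cc=PC.copy()
for _ in range(5):
    r=np.hypot(*(q[:,:2]-cc).T);k=(abs(r-.063)<.01);cc,rr=circ(q[k])
z=q[k];A=np.c_[z[:,:2]-cc,np.ones(len(z))];print('pan',cc,rr,k.sum(),np.linalg.lstsq(A,z[:,2],rcond=None)[0])
t,_=robot.grab_frame('top')
save('l15',np.hstack([cv2.resize(a[150:230,190:310],None,fx=3.4,fy=3.4,interpolation=cv2.INTER_CUBIC),cv2.resize(t[150:270,330:450],(272,272))]))
print(robot.read_t())
```

```text
grip 94.0 [-0.2 -0.4  1.7] [0.4667 0.2562 0.0073] 0.349 30.0
lift 95.1 [ 0.4  0.  -1.2] [0.4658 0.2555 0.1987] 0.349 30.0
0.3494091271026798
dropped 98.9 [-0.5  1.   0. ] [ 0.632  -0.2684  0.2007] 0.399 0.0
pan [ 0.6106 -0.2685] 0.0632 444 [-0.00130385  0.00387451  0.10217589]
100.3833
```

View pics/l15.png

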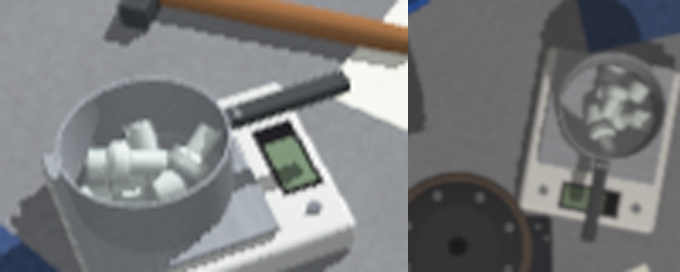

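Final crops: all three sprues and the slugs lie inside the pan, which stands level on the platter. One numeric check for stray metal and the knob, then I'll hand in.

Run:
```python
from spr import *
C=cam('scene');a,d=robot.grab_frame('scene');P=cloud(C,d)
m=sel(P,.010,.06,.3,.95,-.45,.5)&(np.ptp(a.astype(int),-1)<40)&(a.max(-1)>110)
n,l,s,ce=cv2.connectedComponentsWithStats(m.astype(np.uint8))
for i in range(1,n):
    if 40<s[i,4]<700: q=P[l==i];print(s[i,4],ce[i].round(),q.mean(0).round(3),np.ptp(q,axis=0).round(3))
m=sel(P,.247,.27,.55,.7,.05,.17)&(a.max(-1)<70);rect(P[m],'bar');print(P[m][:,2].max())
w=P[...,:2]-L;X=w@u;Y=w@np.array([-u[1],u[0]]);q=P[(abs(X)<.02)&(abs(Y)<.024)&(P[...,2]>.2)];print('gate top',q[:,2].max(),np.median(q[:,2]))
```

```text
42 [263. 177.] [ 0.492 -0.325  0.034] [0.047 0.017 0.008]
381 [376. 273.] [0.446 0.101 0.034] [0.047 0.047 0.035]
77 [286. 375.] [0.753 0.168 0.011] [0.034 0.017 0.004]
41 [274. 385.] [0.785 0.17  0.011] [0.014 0.017 0.005]
122 [243. 419.] [0.872 0.19  0.011] [0.058 0.029 0.005]
41 [432. 422.] [0.583 0.42  0.034] [0.018 0.007 0.046]
107 [445. 424.] [0.568 0.438 0.037] [0.024 0.02  0.048]
67 [455. 435.] [0.568 0.463 0.04 ] [0.01  0.018 0.049]
244 [429. 449.] [0.625 0.45  0.035] [0.031 0.068 0.05 ]
41 [455. 448.] [0.583 0.477 0.035] [0.014 0.007 0.05 ]
bar 158 c [628.7 117.6] s [44.7 12.4] ang 5.3 med [0.6278 0.1195]
0.2578087963492355
gate top 0.24254170588144253 0.2372428962170436
```

```bash
python3 -c "
from rig import robot
print(robot.job_done())"
```

```text
the job is handed in; nothing more can be done
None
```

The job is handed in at about 100 s of the 210 s allowed, but the hand-in call returned no verdict: by my last camera checks the knob is locked and up with the gate down, the pan stands level within a few millimetres of the middle of the platter, all three sprue buttons and the emptied chute's slugs are in it, and no stray metal showed on the bench.

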